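# Draw the mounting block off the bent stabiliser bar

### The job

Slide the mounting block along the bent bar that is clamped in the vise and off its free end, feeling your way round the bend so that block and bar are never forced against each other. Keep hold of the block as it comes off, set it down upright on the floor of the steel parts tray, then let go; do not let it fall on the bench, and leave the can, carton and wrench alone.

Things in the scene. Friction and masses are not known exactly. Their poses are not given: they have to be found in the camera images.
- vise: Blue bench vise fixed to the bench, a dark steel bar clamped in it. Origin on the bench straight below the point where the bar leaves the jaws; z up, +x along the first part of the bar, towards its free end. The vise lies at x < 0: 135 mm long, 120 mm wide, top 147 mm above the bench, its screw handle out to 93 mm at -y. More than about 25 N of robot against vise or bar is too much.
- bar_root (a point): Point on the bar's axis where it leaves the vise jaws, 130 mm above the bench, axes as the vise's. The bar is 18 mm in diameter and rigid; it runs straight along +x for 85 mm to a slight kink, then straight for another 105 mm to its free end, about 190 mm from here. More than about 15 N between block and bar counts as forcing it.
- bar_kink (a point): Point on the bar's axis at the kink, 85 mm from bar_root, axes as the vise's. From here to the free end (105 mm) the bar leans off the vise's x axis by 0.09 to 0.12 rad, in any direction: left, right, up, down or between. Direction and amount differ every time and no reading gives them: they must be felt or seen.
- block_mid (a point): Centre (half-way up) of the aluminium block hanging on the bar: 26 mm along the bar (its x), 36 mm wide (its y: two flat sides to grip from above), 44 mm high (its z), 0.11 to 0.22 kg. Its 21 mm bore runs along x, 5 mm above this centre: about 1.5 mm of play all round, and it can tilt 0.1 rad. Starts before the kink, 50 to 62 mm from bar_root, underside 101 mm above the bench.
- block: The same mounting block; origin at the centre of its underside.
- tray: Open steel parts tray fixed on the bench, 180 mm (its x) by 220 mm (its y), 35 mm high, walls and floor 4 mm thick, empty. Origin at the centre of its underside, z up.
- spray_can: Grey can standing on the bench, 56 mm in diameter, 120 mm high; origin at the centre of its underside. Leave alone.
- carton: Small cardboard carton, 75 x 95 x 50 mm high; origin at the centre of its underside. Leave alone.
- wrench: Steel open-ended wrench lying on the bench, 180 mm long (its x), 8 mm thick; origin at the centre of its underside. Leave alone.

How it is judged (in metres and radians):
On the way, in this order (a step that is already met when the one before it is completed fails the run):
1. the block, in the gripper, is clear of the bar's free end (x of block_mid in the frame of vise above 0.208 m and height (world z) of block_mid above 0.08 m and contact force between the fingers and block above 0.5 N), for 0.1 s.
2. the block stands upright on the tray's floor while still held (x of block_mid in the frame of tray between -0.085 and 0.085 m and y of block_mid in the frame of tray between -0.105 and 0.105 m and z of block_mid in the frame of tray between 0.02 and 0.031 m and angle between block_mid's own z axis and vertical below 0.15 rad and contact force between the fingers and block above 0.5 N), for 0.1 s.
At the end, for the whole second after the job is handed in: The block stands upright (within 0.15 rad), at rest and released on the floor of the tray: its centre inside the tray's walls (within 85 mm and 105 mm of the tray's middle along its x and y) and 20 to 31 mm above the tray's underside (x of block_mid in the frame of tray between -0.085 and 0.085 m and y of block_mid in the frame of tray between -0.105 and 0.105 m and z of block_mid in the frame of tray between 0.02 and 0.031 m and angle between block_mid's own z axis and vertical below 0.15 rad and linear speed of block below 0.02 m/s and not (contact force between the fingers and block above 0.05 N)); the robot touches nothing.
It fails at once if block and bar (or vise) forced against each other with more than 15 N (contact force between block and vise above 15 N).
It fails at once if robot pressed against the vise or bar with more than 25 N (contact force between any of the fingers, the arm and vise above 25 N).
It fails at once if block fell or was put on the bench outside the tray (height (world z) of block_mid below 0.05 m and (x of block_mid in the frame of tray above 0.1 m or x of block_mid in the frame of tray below -0.1 m or y of block_mid in the frame of tray above 0.12 m or y of block_mid in the frame of tray below -0.12 m)).
It fails at once if can, carton or wrench moved more than 30 mm (distance of any of spray_can, carton, wrench from where it was at the start of the episode above 0.03 m).
It also fails if it takes over 64 s, if anything falls off the work surface, if the arm or the gripper's body presses on something with over 40 N, if the wrist force passes 120 N, or if a joint passes its speed limit or range.

### The arm

A 7-joint arm with a two-finger parallel gripper is mounted at the origin on the work surface. World frame = base frame: x ahead of the robot, y to its left, z up, the work surface at z = 0. Lengths are in m, angles in degrees, forces in N, time in s.
With the tool pointing down it reaches from about 0.425 to 0.875 m from the base axis. Payload 4.7 kg.
Tool frame: the origin (TCP) lies at the very end of the fingers, on their centre line; the grasp point (between the pads) lies 19 mm behind it; z points along the fingers, y is the line along which they close (so a half turn about z gives the same grasp; the last joint's range is limited). The gripper opens to 87 mm and grips with 3 to 60 N. Pads are 19 mm wide; open, the fingers measure 117 mm over their backs; the gripper's body (75 mm by 190 mm) begins 51 mm behind the grasp point.
Start: joints at [-75.567, 18.392, -4.016, 83.108, 1.295, 78.541, -3.26], TCP at [0.153, 0.632, 0.191] pointing down, gripper open.
Joint ranges: [-163.93, 163.93], [-17.29, 119.83], [-79.2, 71.16], [3.27, 140.29], [-89.18, 269.18], [5.43, 117.66], [-154.24, 154.24]. Speed limits (degrees/s): [147.25, 147.25, 180, 180, 180, 180, 180].

### API

Orientations are given as [roll, pitch, yaw] about the fixed x, y, z axes, in that order (R = Rz(yaw) Ry(pitch) Rx(roll)).
In Python, from cell import telemetry, cams, env gives the robot as it stands.
- The arm moves only by the tool arm_command, never from a script. Its argument "series" is text: rows parted by semicolons, each of 5 numbers parted by spaces: the shift along the tool's x, y, z in mm, then the turn about the tool's z in rad, then the closure in counts, from 0 (fully open) to 255 (shut). A call has 1 to 20 rows; each row shifts and turns the commanded pose from where the row before left it, along the tool's axes as they then stand; what a row does not reach is not made up. A row lasts 1/12 s, in which the tool goes at most 41.7 mm and 7.16 degrees, less where a joint would pass 70% of its speed; a pose out of reach is approached as far as the arm can. A call is refused whole if a number of a shift passes 41.7 or a number of a turn 0.125, either way. A call with a gripper value outside its range is refused whole. The fingers move at their own pace and stop on an object; "squeeze" is the grip in N (left out, the last holds). Time passes only in rows, so rows that do not move let the fingers close. It gives the time, the measured TCP pose, the force, the opening and the grip force at its end, in the units of the state.
- telemetry.get_obs(): the state, without advancing time (a new reading comes with each control period).
- cams.read_camera(name): name is "scene" or "top"; returns the picture (420x560x3 uint8, blue, green, red); there is no depth.
- cams.calibration(name): a dict with "K" (3x3 intrinsics, pixels), "origin" and "rotation" of the camera in the world. Camera axes: x right, y down, z forward; pixel columns grow to the right and rows downward; lengths in m; the calibration is good to about 2 mm. A picture is of the moment at which its call begins. calibration takes no time and is no camera call.
- env.sign_off(): hands the job in; it is judged then, once.
The state is a dict: "time_s": time; "qpos": joint angles; "joint_velocities": joint speeds; "effort": joint torques, N m; "tool_pos": TCP position; "tool_rot": TCP orientation; "force": force on the tool from outside, world axes, zero at the start; "wrist_torque": the same for the moment, N m; "grip_width": finger opening in m; "grasp_force": force on a finger pad.
Only numpy, scipy, OpenCV 4.12 (cv2) and the standard library are available. Lean on these libraries where they do the work, as an engineer would, in place of code of your own. Each camera call takes 0.05 s, during which the arm holds its last target. There are 200 camera calls.

## Working session

There is one attempt and no reset: what is moved stays moved. The work goes in short steps, Python scripts to look and compute and a tool call to move; the robot and the scene stay as the last step left them, time stands still between calls to the robot, and variables do not carry over. Pictures are saved under pics/ and viewed, at most 10 in all, crops included, and the job is handed in when it is done.

Besides the shell and the picture viewer there is one more tool, called after "Request:" as name(argument=value, ...), one argument or row to a line, values as JSON. arm_command: Moves the arm, as the interface text tells. Its arguments: {"type":"object","properties":{"series":{"type":"string"},"squeeze":{"type":"number"}},"required":["series"]}

```bash
mkdir -p pics
python3 - <<'E'
from cell import telemetry,cams,env
import cv2
print(telemetry.get_obs())
for n in("scene","top"):
    cv2.imwrite(f"pics/{n}0.png",cams.read_camera(n)); print(cams.calibration(n))
E
```

```text
{'time_s': 0.0, 'qpos': array([-75.56801106,  18.43824351,  -4.0154512 ,  83.17516557,
         1.29491567,  78.53766115,  -3.25862941]), 'joint_velocities': array([ 0.00366573,  0.09416762, -0.00105556,  0.03979721,  0.00478827,
       -0.03993224, -0.08797381]), 'effort': array([-6.83257986e-05, -4.91284633e+01, -4.03804053e-01, -3.12530851e+01,
       -6.38413173e-02,  4.34856664e-02,  1.85232666e-04]), 'tool_pos': array([0.15302035, 0.63112045, 0.19026846]), 'tool_rot': array([-1.79894163e+02,  5.55122622e-03,  1.66379049e+02]), 'force': array([ 0.0712068 , -0.30512128,  0.03150388]), 'wrist_torque': array([-0.03421805,  0.01689724, -0.01673178]), 'grasp_force': 0.0, 'grip_width': 0.08728881922399974}
{'K': array([[397.13582283,   0.        , 279.7065085 ],
       [  0.        , 397.13582283, 214.67932572],
       [  0.        ,   0.        ,   1.        ]]), 'origin': array([ 1.00000312, -0.10598242,  0.66263653]), 'rotation': array([-139.47131208,    0.48944681,   74.01133396])}
{'K': array([[493.48482237,   0.        , 291.35748472],
       [  0.        , 493.48482237, 210.39825942],
       [  0.        ,   0.        ,   1.        ]]), 'origin': array([0.36069018, 0.01008158, 1.05958382]), 'rotation': array([-1.68044303e+02,  1.02031216e-01, -8.55286988e+01])}
```

View pics/scene0.png

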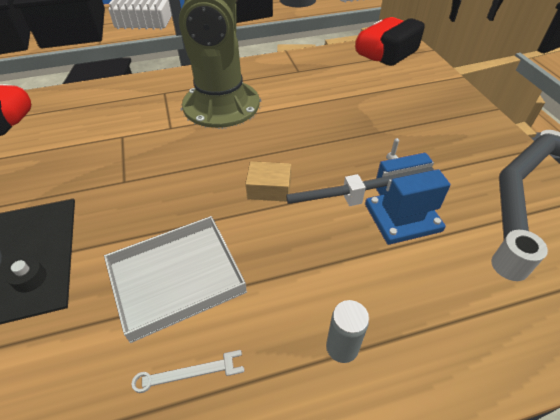

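View pics/top0.png

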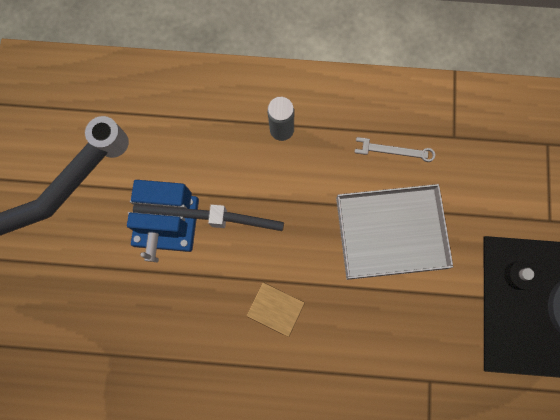

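Top view: bar runs right from the vise (198,211) to the tip (282,226), with the block at (217,215). The tray is centred near (395,232). Scene view: block (355,190), tip (290,198). I'll enlarge both bar regions.

```bash
python3 - <<'E'
import cv2,numpy as np
a=cv2.imread("pics/top0.png")[185:255,130:290]; b=cv2.imread("pics/scene0.png")[145:215,280:440]
f=lambda i:cv2.resize(i,None,fx=5,fy=4.2,interpolation=cv2.INTER_CUBIC)
c=np.vstack([f(a),f(b)]);cv2.imwrite("pics/crop.png",c);print(c.shape)
E
cat > h.py <<'E'
import numpy as np
from scipy.spatial.transform import Rotation as R
from scipy.optimize import least_squares
from cell import cams
C={n:cams.calibration(n) for n in("scene","top")}
def proj(n,p):
    c=C[n];q=R.from_euler('xyz',c['rotation'],degrees=True).inv().apply(np.atleast_2d(p)-c['origin'])
    q=q@c['K'].T;return q[:,:2]/q[:,2:]
def ray(n,uv,z):
    c=C[n];d=R.from_euler('xyz',c['rotation'],degrees=True).apply(np.linalg.solve(c['K'],[*uv,1]))
    return c['origin']+d*(z-c['origin'][2])/d[2]
def tri(s,t):
    r=least_squares(lambda p:np.r_[proj('scene',p)[0]-s,proj('top',p)[0]-t],[.5,0,.1]);return r.x,r.cost
E
python3 - <<'E'
from h import *
np.set_printoptions(precision=4,suppress=True)
print("tray top",[ray('top',p,.035)[:2] for p in[(338,195),(439,186),(452,267),(347,278)]])
print("tray scene",[ray('scene',p,.035)[:2] for p in[(106,257),(211,219),(245,285),(127,336)]])
print("lamp",tri((524,240),(101,131)))
print("tip",tri((290,198),(282,226)),"block",tri((355,189),(217,215)))
print("can",ray('top',(281,108),.12),"carton",ray('top',(275,309),.05),"wrench",ray('top',(362,146),.008))
E
```

```text
(588, 800, 3)
tray top [array([ 0.6181, -0.0679]), array([ 0.6547, -0.2825]), array([ 0.4832, -0.3122]), array([ 0.4437, -0.0967])]
tray scene [array([ 0.4912, -0.3117]), array([ 0.4539, -0.1026]), array([ 0.6257, -0.0696]), array([ 0.6652, -0.2784])]
lamp (array([0.7042, 0.4372, 0.0811]), np.float64(1.6324964801934863))
tip (array([0.5256, 0.0437, 0.1279]), np.float64(0.3513942960688635)) block (array([0.5372, 0.1691, 0.1266]), np.float64(0.03302019264809416))
can [0.7697 0.0649 0.12  ] carton [0.3695 0.0455 0.05  ] wrench [ 0.7418 -0.1169  0.008 ]
```

View pics/crop.png

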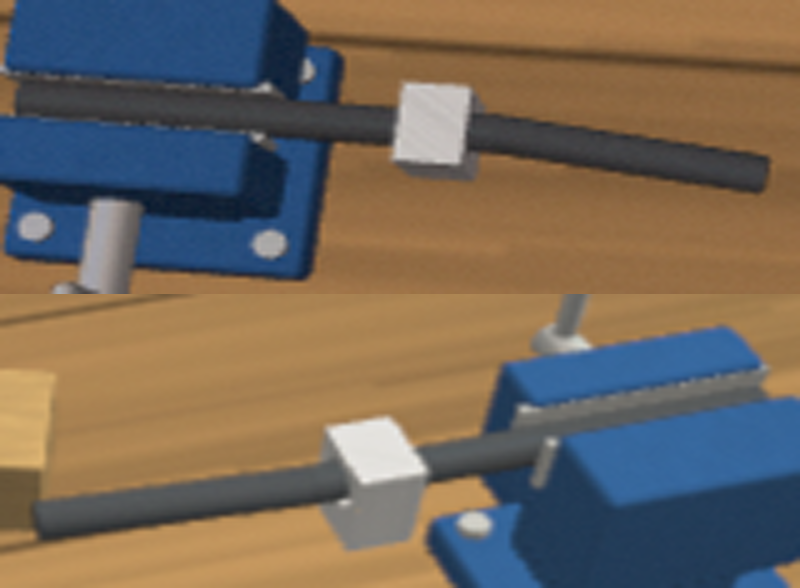

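The crops show the bar plainly. It bends a little toward image-down (vise -y) in the top view. I'll fit the vise pose and the lean to the bar's centre line.

```bash
cat > fit.py <<'E'
from h import *
import cv2
np.set_printoptions(precision=4,suppress=True)
def centers(n,cols,lines):
    im=cv2.imread(f"pics/{n}0.png").astype(int);out=[]
    for c in cols:
        y0=np.interp(c,[lines[0],lines[2]],[lines[1],lines[3]])
        ys=np.arange(int(y0)-9,int(y0)+10);p=im[ys,c]
        m=(p.max(1)-p.min(1)<26)&(p.max(1)<125)
        k=np.where(m)[0]
        if len(k)>=5 and k[-1]-k[0]<12: out.append((c,ys[k].mean(),len(k)))
    return np.array(out)
T1=centers('top',range(199,208),(199,213,207,214.5)); T2=centers('top',range(229,281),(228,217,281,226))
S2=centers('scene',range(291,344),(290,198,345,190)); S1=centers('scene',range(367,382),(367,185,383,182))
for a in(T1,T2,S1,S2):print(len(a),a[::max(1,len(a)//5)].tolist() if len(a) else a)
def bar(p):
    x,y,yaw,a,b,_,_=p
    Rv=R.from_euler('z',yaw);root=np.array([x,y,.13]);k=root+Rv.apply([.085,0,0])
    d=Rv.apply([np.sqrt(1-a*a-b*b),a,b]);return root,k,k+.105*d,d
def res(p):
    root,k,t,d=bar(p);o=[]
    for n,A,u,v,off in(('top',T1,root,k,0),('top',T2,k,t,0),('scene',S1,root,k,p[5]),('scene',S2,k,t,p[5])):
        q=proj(n,np.linspace(u,v,20));i=np.argsort(q[:,0])
        o+=list((A[:,1]-off-np.interp(A[:,0],q[i,0],q[i,1]))/len(A)**.5*3)
    q=proj('top',t+0*d)[0];o.append(1.5*(q[0]-tip[0]-0));q=proj('scene',t)[0];o.append(1.5*(q[0]-tip[1]-p[6]))
    o+=[p[5]/1,p[6]/1,1.*max(0,np.hypot(p[3],p[4])-.12)*200,max(0,.09-np.hypot(p[3],p[4]))*200]
    return o
tip=(283.0,288.0)
r=least_squares(res,[.545,.23,-1.57,-.09,0,0,0]);p=r.x
J=np.linalg.inv(r.jac.T@r.jac+1e-9*np.eye(7))
print(p,np.degrees(p[2]),r.cost,np.diag(J)**.5);print(bar(p))
Rv=R.from_euler('z',p[2])
for s in(.050,.056,.062):
    m=bar(p)[0]+Rv.apply([s,0,0]);c=m+Rv.apply([[dx,dy,.015] for dx,dy in((-.013,-.018),(.013,-.018),(.013,.018),(-.013,.018))])
    print(s,proj('top',c).round(1).tolist(),proj('scene',c).round(1).tolist())
print("lamp elbow",tri((505,180),(42,207)))
E
python3 fit.py
```

```text
9 [[199.0, 214.0, 9.0], [200.0, 214.0, 9.0], [201.0, 214.0, 9.0], [202.0, 214.0, 9.0], [203.0, 214.0, 9.0], [204.0, 214.0, 9.0], [205.0, 214.0, 9.0], [206.0, 214.0, 9.0], [207.0, 214.5, 8.0]]
52 [[229.0, 216.0, 9.0], [239.0, 218.0, 9.0], [249.0, 220.0, 9.0], [259.0, 222.0, 9.0], [269.0, 224.0, 9.0], [279.0, 225.5, 10.0]]
13 [[367.0, 185.0, 9.0], [369.0, 184.0, 9.0], [371.0, 184.0, 9.0], [373.0, 183.5, 8.0], [375.0, 183.0, 9.0], [379.0, 182.5, 10.0], [381.0, 181.5, 10.0]]
53 [[291.0, 198.0, 9.0], [301.0, 196.5, 10.0], [311.0, 195.0, 9.0], [321.0, 193.0, 9.0], [331.0, 192.0, 9.0], [341.0, 190.0, 9.0]]
[ 0.5368  0.2302 -1.5815 -0.0915 -0.0327 -0.0559 -0.1254] -90.6118006088669 0.9973294575974102 [0.001  0.0011 0.0196 0.0337 0.0208 0.3595 0.704 ]
(array([0.5368, 0.2302, 0.13  ]), array([0.5359, 0.1452, 0.13  ]), array([0.5251, 0.0408, 0.1266]), array([-0.1021, -0.9942, -0.0327]))
0.05 [[201.8, 221.9], [215.5, 223.1], [217.8, 204.6], [204.2, 203.4]] [[364.6, 172.6], [351.6, 175.3], [359.2, 188.5], [372.4, 185.7]]
0.056 [[205.0, 222.2], [218.7, 223.4], [220.9, 204.8], [207.3, 203.7]] [[361.6, 173.2], [348.6, 175.9], [356.1, 189.2], [369.4, 186.4]]
0.062 [[208.1, 222.5], [221.8, 223.7], [224.1, 205.1], [210.5, 203.9]] [[358.6, 173.8], [345.6, 176.5], [353.0, 189.8], [366.3, 187.0]]
lamp elbow (array([0.5361, 0.5444, 0.0467]), np.float64(15.934328201121968))
```

Request:
arm_command(
  series="0 0 -9 0.112 0;0 0 -9 0.112 0;0 0 -9 0.112 0;0 0 -9 0.112 0;0 0 -9 0.112 0;0 0 -9 0.112 0;0 0 -9 0.112 0;0 0 -9 0.112 0;0 0 -9 0.112 0;0 0 -9 0.112 0;0 0 -9 0.112 0;0 0 -9 0.115 0;0 0 0 0 0;0 0 0 0 0",
)

```text
time_s: 1.27
tool_pos: [0.1531, 0.6318, 0.2992]
tool_rot: [180.0, -0.0, 89.4]
force: [-0.4, 0.7, 0.5]
grip_width: 0.0871
grasp_force: 0.0
```

Request:
arm_command(
  series="-15 12 0 0 0;-29 24.5 0 0 0;-29 24.5 0 0 0;-29 24.5 0 0 0;-29 24.5 0 0 0;-29 24.5 0 0 0;-29 24.5 0 0 0;-29 24.5 0 0 0;-29 24.5 0 0 0;-29 24.5 0 0 0;-29 24.5 0 0 0;-29 24.5 0 0 0;-29 24.5 0 0 0;-29 24.5 0 0 0;-29 24.5 0 0 0;-29 24.5 0 0 0;-10 8.5 0 0 0;0 0 0 0 0;0 0 0 0 0",
)

```text
time_s: 2.85
tool_pos: [0.5344, 0.1657, 0.2984]
tool_rot: [-179.9, 0.0, 89.2]
force: [-0.0, 1.2, 1.4]
grip_width: 0.0869
grasp_force: 0.0
```

Request:
arm_command(
  series="2.5 2 20 0 0;0 0 30 0 0;0 0 30 0 0;0 0 30 0 0;0 0 20 0 0;0 0 10 0 0;0 0 0 0 0;0 0 0 0 0",
)

```text
time_s: 3.52
tool_pos: [0.5363, 0.1701, 0.1597]
tool_rot: [-180.0, -0.0, 89.3]
force: [-0.4, -0.4, 0.2]
grip_width: 0.087
grasp_force: 0.0
```

Run:
```python
from h import *
import cv2
a=cams.read_camera("top")[150:270,130:290]; b=cams.read_camera("scene")[100:220,280:440]
f=lambda i:cv2.resize(i,None,fx=2.5,fy=2.5*2,interpolation=cv2.INTER_CUBIC)
cv2.imwrite("pics/c2.png",np.hstack([cv2.resize(a,(400,300)),cv2.resize(b,(400,300))]))
```

```text
(no output)
```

View pics/c2.png

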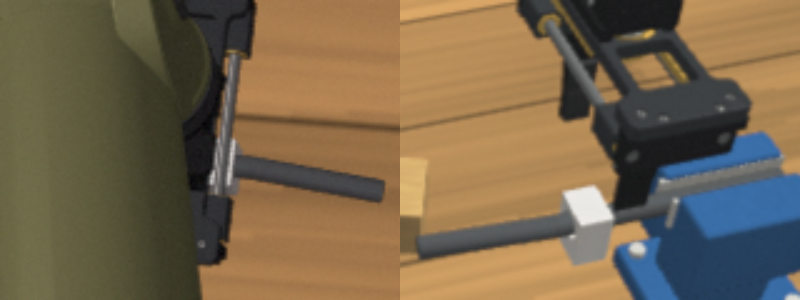

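The scene half shows the near finger tip at about crop (628,205) and the far one at (573,118), with the block at (588,225) below them. I'll check these against the projected fingertip positions.

Run:
```python
from h import *
for p in([.584,.170,.16],[.488,.170,.16],[.536,.168,.145]):
    q=proj('scene',p)[0];print(p,q,(q-[280,100])*2.5+[400,0])
```

```text
[0.584, 0.17, 0.16] [368.88069955 193.98879448] [622.20174887 234.9719862 ]
[0.488, 0.17, 0.16] [347.74161627 158.60484428] [569.35404067 146.51211069]
[0.536, 0.168, 0.145] [355.71431056 181.67483997] [589.28577641 204.18709993]
```

Run:
```python
from h import *
import cv2
from cell import telemetry
o=telemetry.get_obs();print(o['tool_pos'],o['tool_rot'])
b=cams.read_camera("scene")
for p in([.5798,.170,.16],[.5928,.170,.16],[.4928,.170,.16],[.4778,.17,.16]):
    q=proj('scene',p)[0];cv2.circle(b,tuple(q.astype(int)),0,(0,0,255),-1)
b=b[100:220,320:480]
cv2.imwrite("pics/c3.png",cv2.resize(b,(800,600),interpolation=cv2.INTER_CUBIC))
```

```text
[0.5376182  0.16981112 0.16110602] [ 1.79855904e+02 -8.81096870e-02  8.92735092e+01]
```

View pics/c3.png

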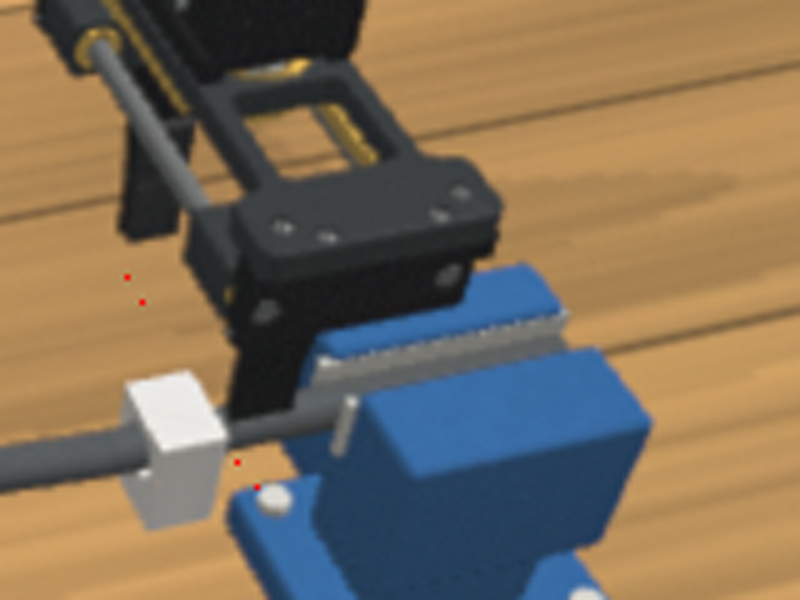

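The red dots mark where the telemetry puts the fingertips. The seen tips, near (262,415) and far (150,235), lie about 11 image px above them. I'll triangulate the rod ends in both views to see which way they're off.

Run:
```python
from h import *
np.set_printoptions(precision=4,suppress=True)
n=tri((361,139),(224,172));f=tri((340,110),(218.8,228));print(n,f,(n[0]+f[0])/2)
for z in(.16,.17,.18,.19): print(z,ray('scene',(350,147),z),ray('scene',(372.5,183),z))
```

```text
(array([0.5794, 0.1382, 0.2841]), np.float64(0.21285791601075926)) (array([0.4886, 0.1399, 0.2743]), np.float64(0.38526525291283537)) [0.534  0.1391 0.2792]
0.16 [0.4579 0.1871 0.16  ] [0.561  0.1874 0.16  ]
0.17 [0.4686 0.1813 0.17  ] [0.5697 0.1815 0.17  ]
0.18 [0.4794 0.1754 0.18  ] [0.5785 0.1757 0.18  ]
0.19 [0.4902 0.1696 0.19  ] [0.5872 0.1699 0.19  ]
```

Request:
arm_command(
  series="-1 0 12 0 0;0 0 15 0 0;0 0 15 0 0;0 0 9.5 0 0;0 0 0 0 0;0 0 0 0 0",
)

```text
time_s: 4.17
tool_pos: [0.5365, 0.1677, 0.1076]
tool_rot: [-180.0, 0.0, 89.2]
force: [-0.0, 0.1, 0.0]
grip_width: 0.0868
grasp_force: 0.0
```

Run:
```python
from h import *
import cv2
b=cams.read_camera("scene")[100:220,320:480]
cv2.imwrite("pics/c4.png",cv2.resize(b,(800,600),interpolation=cv2.INTER_CUBIC))
```

```text
(no output)
```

View pics/c4.png

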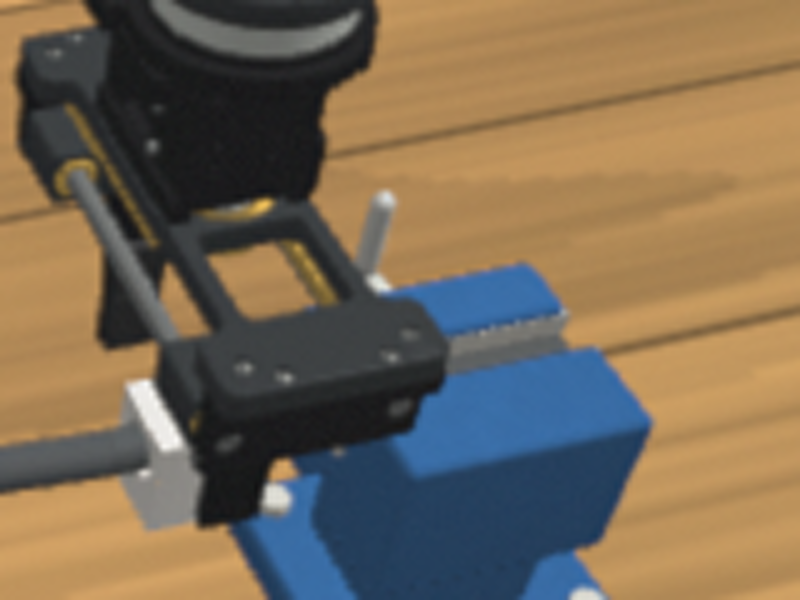

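The fingers straddle the block: near tip at crop (225,520), far tip at (125,345).

Run:
```python
from h import *
for z in(.108,.12,.13,.14,.15): print(z,ray('scene',(365,204),z).round(4),ray('scene',(345,169),z).round(4))
```

```text
0.108 [0.5627 0.1809 0.108 ] [0.4629 0.1811 0.108 ]
0.12 [0.5722 0.1746 0.12  ] [0.4745 0.1749 0.12  ]
0.13 [0.58   0.1695 0.13  ] [0.4842 0.1697 0.13  ]
0.14 [0.5879 0.1643 0.14  ] [0.4938 0.1646 0.14  ]
0.15 [0.5958 0.1591 0.15  ] [0.5035 0.1594 0.15  ]
```

Request:
arm_command(
  series="0 0 4 0 0;0 0 0 0 100;0 0 0 0 130;0 0 0 0 150;0 0 0 0 170;0 0 0 0 200;0 0 0 0 255;0 0 0 0 255;0 0 0 0 255;0 0 0 0 255",
  squeeze=7,
)

```text
time_s: 5.05
tool_pos: [0.5366, 0.1678, 0.1039]
tool_rot: [-180.0, -0.0, 89.2]
force: [0.2, 0.2, 0.4]
grip_width: 0.0358
grasp_force: 7.0
```

Request:
arm_command(
  series="0 0 -0.5 0 255;0 0 -0.5 0 255;0 0 -0.5 0 255;0 0 0 0 255;0 0 0 0 255",
)

```text
time_s: 5.47
tool_pos: [0.5366, 0.1678, 0.1053]
tool_rot: [-180.0, 0.0, 89.2]
force: [0.1, 0.5, -1.7]
grip_width: 0.0358
grasp_force: 7.0
```

Request:
arm_command(
  series="-2 0 0 0 255;-2 0 0 0 255;-2 0 0 0 255;-2 0 0 0 255;-2 0 0 0 255;0 0 0 0 255;0 0 0 0 255",
)

```text
time_s: 6.05
tool_pos: [0.5366, 0.1576, 0.1054]
tool_rot: [180.0, -0.0, 89.2]
force: [-0.5, 0.2, -1.1]
grip_width: 0.0358
grasp_force: 7.0
```

Request:
arm_command(
  series="-2 0 0.02 0.007 255;-2 0 0.02 0.007 255;-2 0 0.02 0.007 255;-2 0 0.03 0.007 255;-2 0 0.03 0.007 255;-2 0 0.03 0.007 255;0 0 0 0 255;0 0 0 0 255",
)

```text
time_s: 6.72
tool_pos: [0.5362, 0.1457, 0.1053]
tool_rot: [180.0, -0.0, 86.8]
force: [-0.7, 0.0, -2.0]
grip_width: 0.0357
grasp_force: 7.0
```

Request:
arm_command(
  series="-2 0 0.04 0.007 255;-2 0 0.04 0.007 255;-2 0 0.05 0.007 255;-2 0 0.05 0.007 255;-2 0 0.06 0.007 255;-2 0 0.06 0.007 255;-2 0 0.06 0.007 255;0 0 0 0 255;0 0 0 0 255",
)

```text
time_s: 7.47
tool_pos: [0.5351, 0.1318, 0.1049]
tool_rot: [180.0, -0.0, 84.0]
force: [0.4, 0.1, -1.9]
grip_width: 0.0362
grasp_force: 7.0
```

Request:
arm_command(
  series="-2 0 0.066 0 255;-2 0 0.066 0 255;-2 0 0.066 0 255;-2 0 0.066 0 255;-2 0 0.066 0 255;-2 0 0.066 0 255;-2 0 0.066 0 255;-2 0 0.066 0 255;0 0 0 0 255;0 0 0 0 255",
)

```text
time_s: 8.3
tool_pos: [0.5335, 0.1158, 0.1044]
tool_rot: [180.0, -0.0, 84.0]
force: [0.2, 0.3, -1.6]
grip_width: 0.0359
grasp_force: 7.0
```

Request:
arm_command(
  series="-2 0 0.066 0 255;-2 0 0.066 0 255;-2 0 0.066 0 255;-2 0 0.066 0 255;-2 0 0.066 0 255;-2 0 0.066 0 255;-2 0 0.066 0 255;-2 0 0.066 0 255;0 0 0 0 255;0 0 0 0 255",
)

```text
time_s: 9.13
tool_pos: [0.5317, 0.0999, 0.1038]
tool_rot: [180.0, -0.0, 84.0]
force: [0.4, 0.2, -1.8]
grip_width: 0.0358
grasp_force: 7.0
```

Free so far, at s≈0.130. I'll probe upward in small steps to find where the bore's lower edge meets the bar.

Request:
arm_command(
  series="0 0 -0.5 0 255;0 0 -0.3 0 255;0 0 0 0 255;0 0 0 0 255",
)

```text
time_s: 9.47
tool_pos: [0.5318, 0.1002, 0.1046]
tool_rot: [180.0, -0.0, 84.0]
force: [0.6, -0.3, -0.5]
grip_width: 0.0361
grasp_force: 7.0
```

Request:
arm_command(
  series="0 0 0.8 0 255;0 0 0.5 0 255;0 0 0.3 0 255;0 0 0 0 255;0 0 0 0 255",
)

```text
time_s: 9.88
tool_pos: [0.5317, 0.1, 0.103]
tool_rot: [-180.0, -0.0, 84.0]
force: [-0.3, 0.1, -1.7]
grip_width: 0.0361
grasp_force: 7.0
```

Request:
arm_command(
  series="0 0.4 -0.8 0 255;0 0.4 0 0 255;0 0 0 0 255;0 0 0 0 255",
)

```text
time_s: 10.22
tool_pos: [0.5326, 0.1, 0.1038]
tool_rot: [180.0, -0.0, 84.0]
force: [0.5, 0.4, -2.6]
grip_width: 0.0355
grasp_force: 7.0
```

Request:
arm_command(
  series="0 -0.8 0 0 255;0 -0.8 0 0 255;0 0 0 0 255;0 0 0 0 255",
)

```text
time_s: 10.55
tool_pos: [0.5309, 0.1002, 0.1038]
tool_rot: [-180.0, -0.0, 84.0]
force: [-0.7, -0.9, -2.6]
grip_width: 0.036
grasp_force: 7.0
```

Clear by at least 0.8 mm on all sides, so the block is well centred. Re-centre and carry on.

Request:
arm_command(
  series="-2 0.8 0.066 0 255;-2 0 0.066 0 255;-2 0 0.066 0 255;-2 0 0.066 0 255;-2 0 0.066 0 255;-2 0 0.066 0 255;-2 0 0.066 0 255;-2 0 0.066 0 255;-2 0 0.066 0 255;-2 0 0.066 0 255;-2 0 0.066 0 255;-2 0 0.066 0 255;0 0 0 0 255;0 0 0 0 255",
)

```text
time_s: 11.72
tool_pos: [0.5293, 0.0761, 0.103]
tool_rot: [180.0, -0.0, 84.0]
force: [0.4, 0.2, -1.6]
grip_width: 0.036
grasp_force: 7.0
```

Request:
arm_command(
  series="-2 0 0.066 0 255;-2 0 0.066 0 255;-2 0 0.066 0 255;-2 0 0.066 0 255;-2 0 0.066 0 255;-2 0 0.066 0 255;-2 0 0.066 0 255;-2 0 0.066 0 255;0 0 0 0 255;0 0 0 0 255",
)

```text
time_s: 12.55
tool_pos: [0.5276, 0.0602, 0.1025]
tool_rot: [180.0, -0.0, 84.0]
force: [-0.4, 0.8, -1.8]
grip_width: 0.0357
grasp_force: 7.0
```

Request:
arm_command(
  series="-2 0 0.066 0 255;-2 0 0.066 0 255;-2 0 0.066 0 255;-2 0 0.066 0 255;-2 0 0.066 0 255;-2 0 0.066 0 255;-2 0 0.066 0 255;-2 0 0.066 0 255;0 0 0 0 255",
)

```text
time_s: 13.3
tool_pos: [0.5259, 0.0437, 0.102]
tool_rot: [180.0, 0.0, 83.9]
force: [0.7, -0.3, -1.2]
grip_width: 0.0357
grasp_force: 7.0
```

Request:
arm_command(
  series="-2 0 0.066 0 255;-2 0 0.066 0 255;-2 0 0.066 0 255;-2 0 0.066 0 255;-2 0 0.066 0 255;-2 0 0.066 0 255;-2 0 0.066 0 255;-2 0 0.066 0 255;-2 0 0 0 255;-2 0 0 0 255;-2 0 0 0 255;-2 0 0 0 255;-2 0 0 0 255;-2 0 0 0 255;-2 0 0 0 255;-2 0 0 0 255;-2 0 0 0 255;-2 0 0 0 255;0 0 0 0 255",
)

```text
time_s: 14.88
tool_pos: [0.5221, 0.008, 0.1014]
tool_rot: [180.0, 0.0, 83.9]
force: [-0.1, 0.2, -1.0]
grip_width: 0.0358
grasp_force: 7.0
```

Request:
arm_command(
  series="0 0 0 0 255;0 0 0 0 255;-8 2 0 0 255;-15 4 0 0 255;-18 5 0 0 255;-18 5 0 0 255;-18 5 0 0 255;-18 5 0 0 255;-18 5 0 0 255;-18 5 0 0 255;-18 5 0 0 255;-18 5 0 0 255;-15 4 0 0 255;-9 3 0 0 255;-3 0 0 0 255;0 0 0 0 255;0 0 0 0 255",
  squeeze=14,
)

```text
time_s: 16.3
tool_pos: [0.5544, -0.189, 0.1012]
tool_rot: [-180.0, -0.0, 84.0]
force: [0.1, -0.4, -1.7]
grip_width: 0.0358
grasp_force: 14.0
```

Run:
```python
from h import *
import cv2
cv2.imwrite("pics/c5.png",cv2.resize(cams.read_camera("scene")[150:330,90:330],(800,600),interpolation=cv2.INTER_CUBIC))
```

```text
(no output)
```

View pics/c5.png

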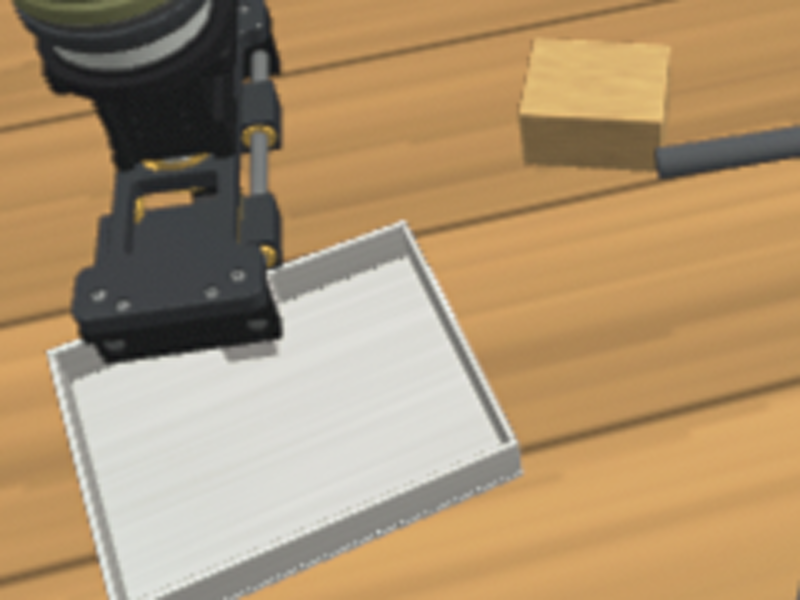

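The gripper sits over the tray with the block's lower edge just visible at (250,350). The force reading confirms the weight is still carried. Lowering.

Request:
arm_command(
  series="0 0 6 0 255;0 0 12 0 255;0 0 14 0 255;0 0 14 0 255;0 0 14 0 255;0 0 12 0 255;0 0 8 0 255;0 0 5 0 255;0 0 3 0 255;0 0 0 0 255;0 0 0 0 255",
)

```text
time_s: 17.27
tool_pos: [0.5549, -0.1902, 0.0138]
tool_rot: [180.0, 0.0, 84.0]
force: [0.1, 0.4, -0.7]
grip_width: 0.0359
grasp_force: 14.0
```

Request:
arm_command(
  series="0 0 1 0 255;0 0 1 0 255;0 0 1 0 255;0 0 0 0 255;0 0 0 0 255",
)

```text
time_s: 17.68
tool_pos: [0.5545, -0.1899, 0.0105]
tool_rot: [180.0, -0.0, 84.0]
force: [0.0, 0.4, -1.2]
grip_width: 0.0362
grasp_force: 14.0
```

Request:
arm_command(
  series="0 0 1 0 255;0 0 1 0 255;0 0 0.7 0 255;0 0 0 0 255;0 0 0 0 255",
)

```text
time_s: 18.1
tool_pos: [0.5544, -0.1899, 0.0076]
tool_rot: [-180.0, -0.0, 84.0]
force: [-0.1, 0.2, -1.5]
grip_width: 0.0358
grasp_force: 14.0
```

Request:
arm_command(
  series="0 0 0.4 0 255;0 0 0.4 0 255;0 0 0 0 255;0 0 0 0 255",
)

```text
time_s: 18.43
tool_pos: [0.5545, -0.1899, 0.0069]
tool_rot: [180.0, -0.0, 84.0]
force: [-0.3, 0.4, -1.3]
grip_width: 0.0358
grasp_force: 14.0
```

Request:
arm_command(
  series="0 0 0.4 0 255;0 0 0 0 255;0 0 0 0 255",
)

```text
time_s: 18.68
tool_pos: [0.5545, -0.1899, 0.0065]
tool_rot: [180.0, -0.0, 84.0]
force: [-0.2, 0.1, -2.7]
grip_width: 0.036
grasp_force: 14.0
```

Request:
arm_command(
  series="0 0 0.4 0 255;0 0 0 0 255;0 0 0 0 255",
)

```text
time_s: 18.93
tool_pos: [0.5546, -0.1899, 0.0064]
tool_rot: [180.0, -0.0, 84.0]
force: [-1.4, 0.9, 1.7]
grip_width: 0.0357
grasp_force: 14.0
```

Request:
arm_command(
  series="0 0 0.4 0 255;0 0 0 0 255;0 0 0 0 255",
)

```text
time_s: 19.18
tool_pos: [0.5546, -0.19, 0.0064]
tool_rot: [180.0, -0.0, 84.0]
force: [-2.5, 0.6, 6.3]
grip_width: 0.0356
grasp_force: 14.0
```

Request:
arm_command(
  series="0 0 -0.3 0 255;0 0 0 0 255;0 0 0 0 240;0 0 0 0 160;0 0 0 0 120;0 0 0 0 60;0 0 0 0 0;0 0 0 0 0;0 0 0 0 0;0 0 0 0 0",
)

```text
time_s: 20.02
tool_pos: [0.5545, -0.19, 0.0059]
tool_rot: [180.0, 0.0, 84.0]
force: [0.5, -0.5, 0.4]
grip_width: 0.0681
grasp_force: 0.0
```

Request:
arm_command(
  series="0 0 -5 0 0;0 0 -10 0 0;0 0 -20 0 0;0 0 -30 0 0;0 0 -35 0 0;0 0 -35 0 0;0 0 -30 0 0;0 0 -20 0 0;0 0 -10 0 0;0 0 0 0 0;0 0 0 0 0",
)

```text
time_s: 20.93
tool_pos: [0.5543, -0.1898, 0.2008]
tool_rot: [180.0, -0.0, 84.0]
force: [0.2, -0.0, -1.1]
grip_width: 0.0867
grasp_force: 0.0
```

Run:
```python
from h import *
import cv2
cv2.imwrite("pics/c6.png",cv2.resize(cams.read_camera("scene")[180:360,90:330],(800,600),interpolation=cv2.INTER_CUBIC))
```

```text
(no output)
```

View pics/c6.png

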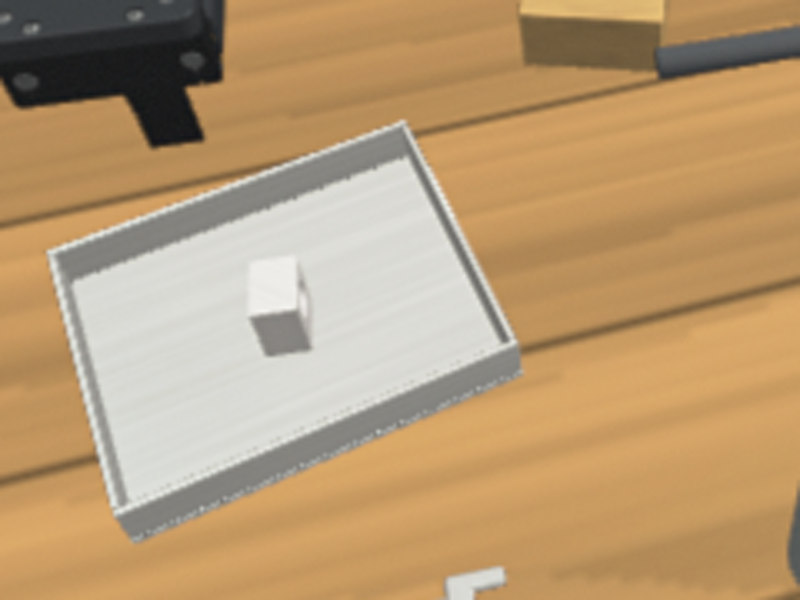

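The block stands upright near the middle of the tray, at crop (280,305), and the gripper is clear above it.

```bash
python3 -c "
from cell import env
print(env.sign_off())"
```

```text
the job is handed in; nothing more can be done
None
```

The job is handed in: the block came off the bar with wrist readings never above about 3 N and now stands upright and released near the middle of the tray; the hand-in returned no verdict.

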